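Close the boiler and heat up to steam a filter cup

ROBOT

A 6-joint arm with a two-finger parallel gripper is mounted at the origin on the work surface. World frame = base frame: x ahead of the robot, y to its left, z up, the work surface at z = 0. Lengths are in m, angles in degrees, forces in N, time in s.
With the tool pointing down it reaches from about 0.325 to 0.775 m from the base axis. Payload 5.5 kg.
Tool frame: the origin (TCP) lies at the centre of the arm's flange, where the gripper is bolted on; the fingertips stand 182 mm ahead of it and the grasp point (between the pads) lies 163 mm ahead of it; z points along the fingers, y is the direction in which the jaws open and shut (so a half turn about z gives the same grasp; the last joint's range is limited). The gripper opens to 88 mm and grips with 3 to 60 N. Pads are 20 mm wide; open, the fingers measure 115 mm over their backs; the gripper's body (75 mm by 178 mm) begins 61 mm behind the grasp point.
Start: joints at [-75.327, 5.22, 70.514, -0, 104.267, -3.249], TCP at [0.185, -0.571, 0.405] pointing down, gripper open.
Joint ranges: [-164.24, 164.24], [-49.07, 125.15], [9.68, 141.18], [-86.29, 266.29], [3.28, 154.24], [-151.56, 151.56]. Speed limits (degrees/s): [147.25, 147.25, 172.46, 180, 180, 180].

INTERFACE

Orientations are given as [roll, pitch, yaw] about the fixed x, y, z axes, in that order (R = Rz(yaw) Ry(pitch) Rx(roll)).
In Python, from station import r gives the robot as it stands. The module is installed in compiled form; this text tells all that it offers. Calls block until the motion is done:
- r.reach(position, orientation): joint-space move of the TCP to a pose.
- r.servo_line(position, rotation=None, speed=0.15): straight line of the TCP; rotation=None keeps the orientation; speed is the mean speed in m/s.
- r.move_joints(angles): joint-space move.
- r.let_go() and r.grab(squeeze=None): open the fingers fully, or close them until they stop; squeeze is the grip in N (None keeps the last).
- r.wait(seconds).
- r.inverse_kinematics(position, orientation): joint angles nearest the present ones, or None.
- r.sense(): the state.
- r.snapshot(name): name is "scene" or "top" or "wrist"; returns a dict with "frame" (480x640x3 uint8, red, green, blue), "fx", "fy", "cx", "cy" (pixels), "dist_coeffs" ([k1, k2, p1, p2, k3] as OpenCV has them; the pictures are not rectified), "R" (3x3) and "t" (3): a world point X has camera coordinates R X + t. Camera axes: x right, y down, z forward; pixel columns grow to the right and rows downward; lengths in m; the calibration is good to about 2 mm. A picture is of the moment at which its call begins. There is no depth.
A pose or a line that the arm cannot do raises r.IKError and nothing moves.
- r.hand_in(): hands the job in, once; it reports no verdict.
The state is a dict: "clock": time; "joints": joint angles; "joint_vel": joint speeds; "joint_torque": joint torques, N m; "tcp_pos": TCP position; "orientation": TCP orientation; "contact_force": force on the tool from outside, world axes, zero at the start; "torque": the same for the moment, N m; "opening": finger opening in m.
Only numpy, scipy, OpenCV 4.12 (cv2) and the standard library are available. Lean on these libraries where they do the work, as an engineer would, in place of code of your own. Each camera call takes 0.05 s, during which the arm holds its last target. There are 200 camera calls.

TASK

Get ready to steam the grey slotted filter cup clean: stand it upright in the middle of the empty porcelain plate, and screw the steam cleaner's loose filler cap down clockwise until its ratchet clicks and slips. Only once the cap has clicked, switch the heater on by pressing down the raised end of the rocker switch. Set the cup down without dropping it, and leave the other things on the counter where they are.

Things in the scene. Friction and masses are not known exactly. Their poses are not given: they have to be found in the camera images.
- steam_cleaner: fixed white and grey box, 230 mm deep, 300 mm wide, flat top deck 150 mm above the counter; origin at the centre of its underside, x to its back, y to its left, z up. On the deck: the filler cap (axis at x -10, y +55 mm), the heater rocker (centre x -15, y -95 mm), and at x +88 mm a black carrying handle along y, 190 mm long, its top 43 mm above the deck
- cap_grip (a point): centre of the filler cap (on its axis, half-way up): a round upright black plastic cap with fine ribs and a grey ridge across its top, 58 mm in diameter, 40 mm tall. This point is 28 mm above the deck of the steam cleaner. The cap keeps its height while it turns, cannot be lifted off, and can be gripped from above by its sides at any angle
- filler_thread (a joint): turn (rad) of the threaded plug under the cap, growing clockwise seen from above. Starts between 0.3 and 1.1; fully home at a hard stop at 1.6. It drags with about 0.1 N m and stays where it is left
- filler_cap (a joint): slip (rad) of the cap on its plug: near 0 while both turn together. When the plug is home and the cap is turned on clockwise, it slips: the ratchet resists with up to 0.45 N m before each tooth and clicks over one every 0.52 rad (30 degrees), the first at 0.26. One click is enough, more do no harm. From start to first click the cap turns 0.8 to 1.6 rad, so it may need a second grip
- switch_on_end (a point): point to press on the heater rocker: middle of the top of its raised front end (with a white bar) while off, 21 mm above the deck; fixed to the steam cleaner, axes as the cleaner's. Rocker: black, 60 mm long (along x), 36 mm wide, hinged 22 mm behind this point, right of the cap (150 mm). Pressed with about 5 N, this end goes down 9 mm to fully on, and stays as left
- heat_rocker (a joint): angle (rad) of the heater rocker: 0 = off (as it starts), 0.4 = fully on (front end down)
- filter_cup_centre (a point): centre of the coarse filter cup, half-way up: an open cup in grey plastic with slotted sides, 80 mm tall, 58 mm in diameter half-way up (55 at the foot, 60 under the rim, 67 across the thin rim flange in the top 7 mm), about 70 g, standing upright; its z axis points up out of the mouth
- plate_in (a point): centre of the flat inner floor of the round white porcelain plate, 5 mm above the counter; the plate is 180 mm across and its rim is 18 mm high, the flat part is about 110 mm across; it is loose, 380 g
- canister: closed flip-top canister in green plastic, 79 mm in diameter, 118 mm tall, origin at the centre of its underside; to be left alone. It and the filter cup may stand in each other's place
- filter_disc: flat stainless steel filter disc with fine holes, 90 mm in diameter, 6 mm thick, origin at the centre of its underside; to be left alone
- whisk: small steel balloon whisk, about 170 mm long and 42 mm thick, lying on the counter along its x axis, origin under its middle; to be left alone
- brush: blue hard silicone brush, about 160 mm long, 40 mm wide, 26 mm high, lying on the counter along its x axis, origin under its middle; to be left alone
There are look-alikes about, which are no part of the job. Of the things shaped like the part that bears filter_cup_centre, the grey one is meant. What is meant by the part that bears plate_in is not blue, and is the smaller of those in its own colour.

How it is judged:
By the outcome, as a careful person would: the job done as asked, in the order asked, and still so for the second after the job is handed in, with the robot touching nothing.
It also fails if it takes over 64 s, if anything falls off the work surface, if the arm or the gripper's body presses on something with over 40 N, if the wrist force passes 120 N, or if a joint passes its speed limit or range.

## Working session

There is one attempt and no reset: what is moved stays moved. The work goes in short steps, each a Python script; the robot and the scene stay as the last script left them, time stands still between calls to the robot, and variables do not carry over. Pictures are saved under pics/ and viewed, about 8 in all and at most 12, crops included, and the job is handed in when it is done.

```bash
mkdir -p pics; cat > h.py <<'E'
import numpy as np, cv2
from station import r
def snap(n,f):
    s=r.snapshot(n); cv2.imwrite(f'pics/{f}.png',s['frame'][:,:,::-1]); np.save(f'pics/{f}.npy',s,allow_pickle=True); return s
def load(f): return np.load(f'pics/{f}.npy',allow_pickle=True).item()
def K(s): return np.array([[s['fx'],0,s['cx']],[0,s['fy'],s['cy']],[0,0,1.]]),np.array(s['dist_coeffs'],float)
def ray(s,uv,z):
    k,d=K(s); R=np.array(s['R']);t=np.array(s['t'])
    p=cv2.undistortPoints(np.array(uv,float).reshape(-1,1,2),k,d).reshape(-1,2)
    dirs=np.c_[p,np.ones(len(p))]@R; c=-R.T@t
    return c+dirs*((z-c[2])/dirs[:,2])[:,None]
def proj(s,X):
    k,d=K(s); return cv2.projectPoints(np.array(X,float).reshape(-1,3),cv2.Rodrigues(np.array(s['R']))[0],np.array(s['t'],float),k,d)[0].reshape(-1,2)
E
python3 - <<'E'
from h import *
for n in("scene","top"):
    s=snap(n,n+'0'); print(n,-np.array(s['R']).T@s['t'],s['fx'],s['dist_coeffs'],np.array(s['R'])[2])
print(r.sense())
E
```

```text
scene [1.07782724 0.44813517 1.22622608] 596.1543392955379 [-0.13357228  0.          0.          0.          0.        ] [-0.3848028  -0.4361007  -0.81347587]
top [ 0.4642114  -0.14556857  1.35620861] 546.9930791139217 [-0.02937752  0.          0.          0.          0.        ] [ 0.08341044  0.00821294 -0.99648143]
{'clock': 0.1, 'joints': array([-7.53271912e+01,  5.25671045e+00,  7.05752593e+01, -3.49976904e-04,
        1.04267735e+02, -3.24906928e+00]), 'joint_vel': array([ 0.08332529, -0.08680751, -0.21316085,  0.05872297,  0.03456601,
        0.15656226]), 'joint_torque': array([ 3.35909790e-03, -4.47856522e+01, -4.07569993e+01,  7.01065734e-02,
        2.83660647e-02, -1.13226367e-04]), 'tcp_pos': array([ 0.18463531, -0.5709263 ,  0.40363872]), 'orientation': array([-1.79900436e+02, -5.31212966e-03,  1.79217875e+01]), 'contact_force': array([0.49768876, 0.73748348, 0.38103092]), 'torque': array([-0.01920601, -0.01907111,  0.02494714]), 'opening': 0.08772104933692801}
```

View pics/top0.png

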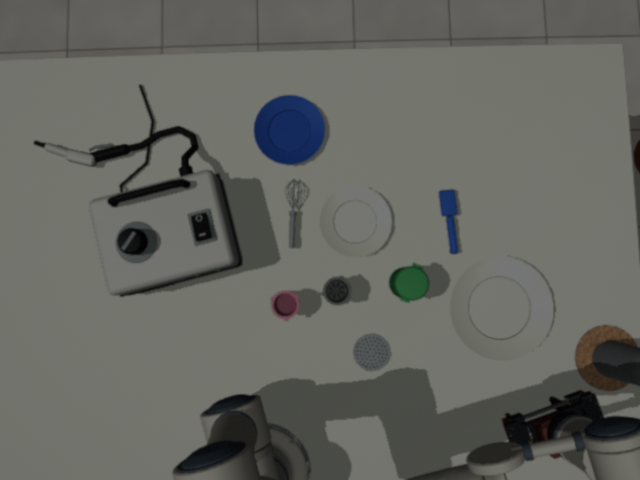

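View pics/scene0.png

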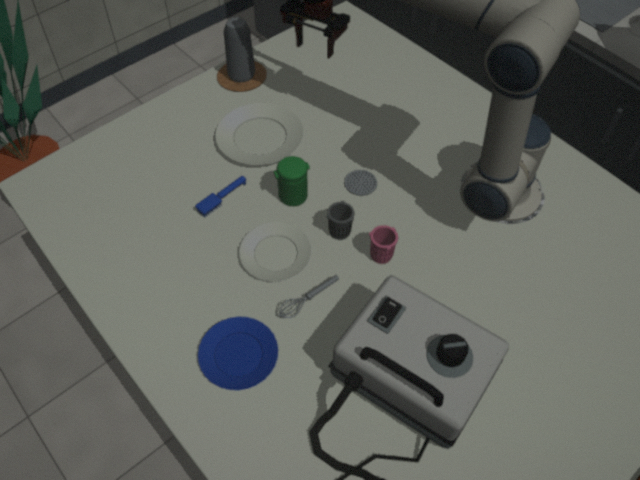

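```bash
python3 - <<'E'
from h import *
s=load('top0'); im=s['frame']
def info(n,uv,z): print(n,ray(s,uv,z).round(4).tolist())
info('cup',(337,291),.08);info('cap',(134,239),.19);info('rocker',(202,225),.165);info('plate',(356,221),.01);info('canister',(410,282),.118);info('pink',(285,304),.08)
info('disc',(372,352),.006);info('whisk ends',[(297,180),(293,247)],.02)
b=im[150:330,80:440][:, :, ::-1]
l=cv2.cvtColor(b,cv2.COLOR_BGR2LAB); l[:,:,0]=cv2.createCLAHE(4,(4,4)).apply(l[:,:,0]); b=cv2.cvtColor(l,cv2.COLOR_LAB2BGR)
cv2.imwrite('pics/c0.png',cv2.resize(b,None,fx=2.2,fy=2.2,interpolation=cv2.INTER_CUBIC))
E
```

```text
cup [[0.4301, -0.187, 0.08]]
cap [[0.5536, 0.2499, 0.19]]
rocker [[0.5829, 0.1081, 0.165]]
plate [[0.5992, -0.2407, 0.01]]
canister [[0.4475, -0.3507, 0.118]]
pink [[0.4028, -0.0657, 0.08]]
disc [[0.2784, -0.2707, 0.006]]
whisk ends [[0.7035, -0.0973, 0.02], [0.538, -0.0841, 0.02]]
```

View pics/c0.png

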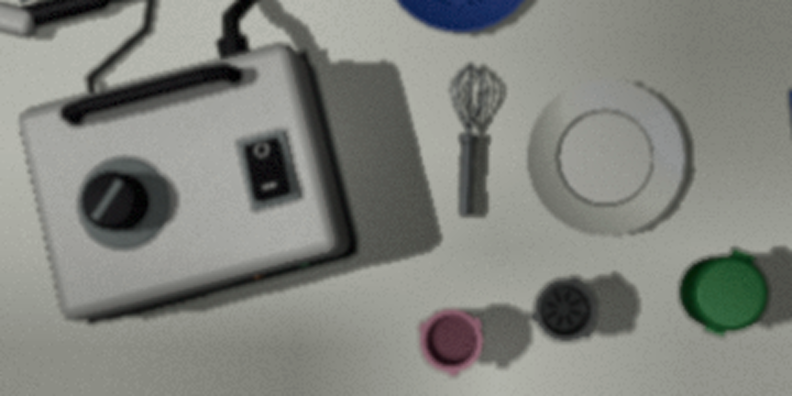

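```bash
cat >> h.py <<'E'
def comp(mask,uv,rad=45):
    m=np.zeros(mask.shape,np.uint8); cv2.circle(m,tuple(map(int,uv)),rad,255,-1); m&=mask.astype(np.uint8)*255
    cs=cv2.findContours(m,cv2.RETR_EXTERNAL,cv2.CHAIN_APPROX_NONE)[0]; return max(cs,key=cv2.contourArea)
def down(xy,z,yaw,**k): r.reach([xy[0],xy[1],z+.163],[180,0,yaw])
def line(xy,z,yaw=None,speed=.15): r.servo_line([xy[0],xy[1],z+.163],None if yaw is None else [180,0,yaw],speed=speed)
E
python3 - <<'E'
from h import *
s=load('top0'); g=cv2.cvtColor(s['frame'],cv2.COLOR_RGB2GRAY); hsv=cv2.cvtColor(s['frame'],cv2.COLOR_RGB2HSV)
print(g[291,330:375:3])
c=comp(g<62,(337,291),20); (x,y),rad=cv2.minEnclosingCircle(c); print('cup',x,y,rad,ray(s,(x,y),.08), rad*1.28/547*2)
# plate inner ring by local dark line
bl=cv2.GaussianBlur(g.astype(np.float32),(0,0),1); dk=cv2.GaussianBlur(bl,(0,0),5)-bl
pts=[]
for a in np.linspace(0,2*np.pi,90,endpoint=False):
    rr=np.arange(17,28,.25); px=355.5+rr*np.cos(a); py=221.5+rr*np.sin(a)
    v=cv2.remap(dk,px.astype(np.float32)[None],py.astype(np.float32)[None],1)[0]; i=v.argmax(); pts.append((px[i],py[i]))
P=ray(s,pts,.005); cc,ax,_=cv2.fitEllipse(P[:,:2].astype(np.float32)); print('plate',cc,ax)
r.reach([.50,-.16,.47],[180,0,102.6]); snap('wrist','w1'); print(r.sense()['clock'])
w=load('w1'); print('expect cup',proj(w,[.430,-.187,.08]),'plate',proj(w,[cc[0],cc[1],.005]))
E
```

```text
[ 36  36  38  31  33  43  46  67  75  75  75  75  75  82 116]
cup 337.3711853027344 290.65283203125 13.473038673400879 [[ 0.43088404 -0.18785551  0.08      ]] 0.06305480622286336
plate (0.5987865924835205, -0.23736883699893951) (0.10671647638082504, 0.10738886147737503)
2.0417
expect cup [[246.51934998 222.01797954]] plate [[379.32031819 274.69010488]]
```

View pics/w1.png

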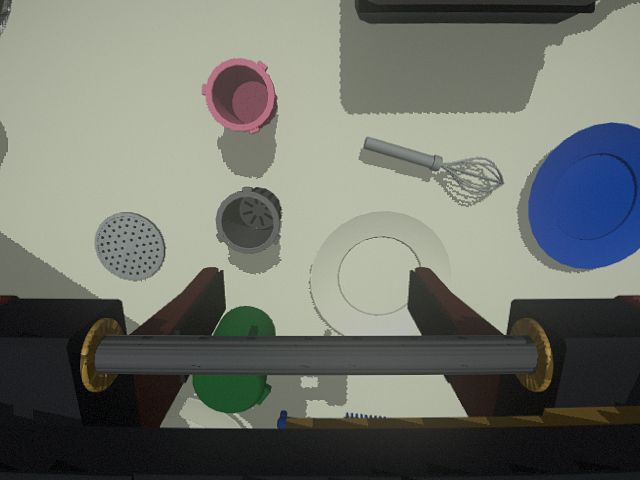

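```bash
python3 - <<'E'
from h import *
w=load('w1'); print('cup w',ray(w,(248,220),.08),'plate w',ray(w,(379,275),.005))
C=np.array([.431,-.1877]); P=np.array([.5988,-.2378]); Y=102.6
down(C,.20,Y); line(C,.045,speed=.2)
print('before',r.sense()['contact_force'])
r.grab(15); s=r.sense(); print(s['opening'],s['contact_force'],s['tcp_pos'],s['clock'])
line(C,.12,speed=.2); print(r.sense()['opening'])
line(P,.12,speed=.25); line(P,.060,speed=.15); line(P,.053,speed=.05)
r.wait(.2); f0=r.sense()['contact_force'][2]; print('f0',f0)
for z in np.arange(.052,.0465,-.001):
    line(P,z,speed=.02); s=r.sense(); f=s['contact_force'][2]; print(round(z,4),s['tcp_pos'].round(4),f)
    if f-f0>2: break
snap('scene','s1'); print(s['clock'],s['opening'])
E
```

```text
cup w [[ 0.43113866 -0.18455894  0.08      ]] plate w [[ 0.59849111 -0.23787011  0.005     ]]
before [0.51550763 0.09541382 0.44252873]
0.05879755617025935 [0.24523604 0.17034379 1.82321463] [ 0.43114561 -0.18776089  0.20843318] 4.1167
0.058076117562340004
f0 -0.05183984303345157
0.052 [ 0.5988 -0.2378  0.2149] -1.0081366886047904
0.051 [ 0.5988 -0.2378  0.2138] -1.2671451708029235
0.05 [ 0.5989 -0.2378  0.2135] 0.9841620592912541
0.049 [ 0.5989 -0.2379  0.2134] 5.792228147112865
7.5333 0.058540405543844785
```

```bash
python3 - <<'E'
from h import *
P=np.array([.5988,-.2378])
line(P,.0505,speed=.05); r.let_go(); r.wait(.2); s=r.sense(); print(s['contact_force'],s['opening'])
line(P,.16,speed=.2)
r.reach([.56,.10,.50],[180,0,103.6]); s=snap('wrist','w2'); print(r.sense()['clock'])
print('cap',proj(s,[.5536,.2499,.198]),'rocker',proj(s,[.583,.108,.165]))
snap('top','t2')
E
```

```text
[-0.18831169 -0.9479736  -0.06504934] 0.08794476609237388
10.85
cap [[359.34794415  27.09700117]] rocker [[345.56831647 219.95885416]]
```

View pics/w2.png

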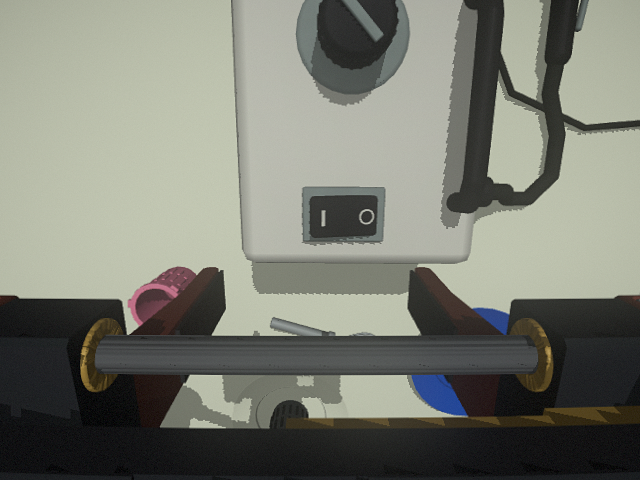

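```bash
python3 - <<'E'
from h import *
s=load('w2')
q=ray(s,[(303,187),(383,187),(382,242),(302,242)],.152); print('frame',q.round(4).tolist(),q.mean(0)); print('bar',ray(s,(323,217),.171))
e=q[1]-q[0]; print('yaw',np.degrees(np.arctan2(e[1],e[0])))
r.reach([.555,.19,.50],[180,0,103.6]); s=snap('wrist','w3'); print(r.sense()['clock'])
g=cv2.cvtColor(s['frame'],cv2.COLOR_RGB2GRAY)
p=proj(s,[[.5536,.2499,.198]])[0]; print(p)
cv2.imwrite('pics/w3c.png',cv2.resize(s['frame'][max(0,int(p[1])-90):int(p[1])+110,int(p[0])-110:int(p[0])+110,::-1],None,fx=2.5,fy=2.5))
print('off',max(0,int(p[1])-90),int(p[0])-110)
E
```

```text
frame [[0.54, 0.1258, 0.152], [0.6096, 0.1426, 0.152], [0.6228, 0.0933, 0.152], [0.5506, 0.0759, 0.152]] [0.58075121 0.10942341 0.152     ]
bar [[0.56272368 0.10706955 0.171     ]]
yaw 13.555022010294653
11.4
[334.66603232 157.35932959]
off 67 224
```

View pics/w3c.png

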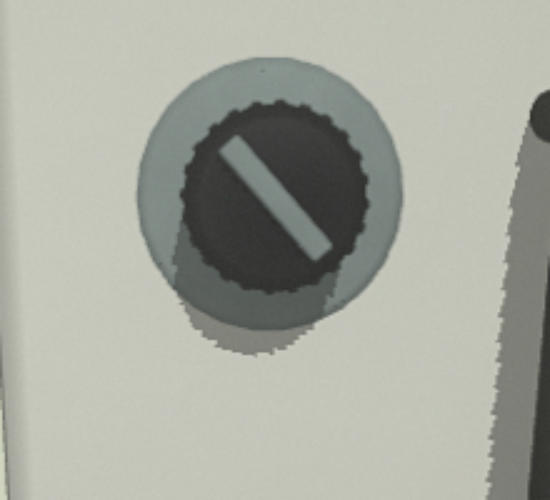

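```bash
python3 - <<'E'
from h import *
s=load('w3'); c=ray(s,(334,145.8),.198)[0]; print('cap',c)
a=np.radians(13.55);R=np.array([[np.cos(a),-np.sin(a)],[np.sin(a),np.cos(a)]])
print('pred',np.array([.5808,.1094])+R@[.005,.15])
C=.6*c[:2]+.4*(np.array([.5808,.1094])+R@[.005,.15]); print(C)
down(C,.25,184.5); print(r.sense()['joints'])
line(C,.180,speed=.12); print(r.sense()['contact_force'])
r.grab(45); s=r.sense(); print(s['opening'],s['contact_force'],s['torque'],s['joints'][5],s['clock'])
E
```

```text
cap [0.55101209 0.25803492 0.198     ]
pred [0.55051675 0.25639634]
[0.55081396 0.25737949]
[ 2.17575818e+01  6.54911422e+00  6.81969106e+01 -8.05946050e-03
  1.05215190e+02 -7.25997379e+01]
[0.1336467  0.12654248 0.03028089]
0.057408853086653985 [-0.58131125 -5.0737682   2.54745903] [-0.70670349 -0.09352656  0.06874565] -72.66184690832729 13.9
```

```bash
python3 - <<'E'
from h import *
j=r.sense()['joints'].copy(); j0=j[5]; out=[]
for k in range(1,47):
    j[5]=j0+3*k; r.move_joints(j); s=r.sense()
    out.append((round(s['joints'][5]-j0,1),round(s['torque'][2],2)))
    if k>15 and out[-1][1]<.2 and max(o[1] for o in out)>.3 : break
print(out,s['clock'],s['opening'],s['contact_force'],s['tcp_pos']); snap('wrist','w4')
E
```

```text
[(np.float64(2.9), np.float64(-0.12)), (np.float64(5.9), np.float64(-0.06)), (np.float64(8.9), np.float64(-0.12)), (np.float64(11.9), np.float64(-0.12)), (np.float64(14.9), np.float64(-0.11)), (np.float64(17.9), np.float64(-0.12)), (np.float64(20.9), np.float64(-0.12)), (np.float64(23.9), np.float64(-0.04)), (np.float64(26.9), np.float64(-0.15)), (np.float64(29.9), np.float64(-0.12)), (np.float64(32.9), np.float64(-0.09)), (np.float64(35.9), np.float64(-0.1)), (np.float64(38.9), np.float64(-0.05)), (np.float64(41.9), np.float64(-0.12)), (np.float64(44.9), np.float64(-0.06)), (np.float64(47.9), np.float64(-0.04)), (np.float64(50.9), np.float64(0.09)), (np.float64(53.9), np.float64(-0.03)), (np.float64(56.9), np.float64(-0.08)), (np.float64(59.9), np.float64(-0.07)), (np.float64(62.9), np.float64(-0.02)), (np.float64(65.9), np.float64(-0.05)), (np.float64(68.9), np.float64(-0.07)), (np.float64(71.9), np.float64(-0.08)), (np.float64(74.9), np.float64(-0.06)), (np.float64(77.9), np.float64(0.02)), (np.float64(80.9), np.float64(0.12)), (np.float64(83.9), np.float64(0.02)), (np.float64(86.9), np.float64(-0.04)), (np.float64(89.9), np.float64(-0.09)), (np.float64(92.9), np.float64(-0.05)), (np.float64(95.9), np.float64(-0.07)), (np.float64(98.9), np.float64(-0.13)), (np.float64(101.9), np.float64(-0.1)), (np.float64(104.9), np.float64(-0.11)), (np.float64(107.9), np.float64(0.06)), (np.float64(110.9), np.float64(0.12)), (np.float64(113.9), np.float64(0.04)), (np.float64(116.9), np.float64(-0.08)), (np.float64(119.9), np.float64(-0.14)), (np.float64(122.9), np.float64(-0.07)), (np.float64(125.9), np.float64(-0.06)), (np.float64(128.9), np.float64(-0.11)), (np.float64(131.9), np.float64(-0.11)), (np.float64(134.9), np.float64(-0.08)), (np.float64(137.9), np.float64(0.0))] 25.4 0.057497061700400545 [12.60210068  7.22603048 -3.35976581] [0.55229887 0.2572794  0.3435083 ]
```

```bash
python3 - <<'E'
from h import *
r.let_go(); r.wait(.1); s=r.sense(); p=s['tcp_pos']; print(s['contact_force'],s['torque'])
r.servo_line([p[0],p[1],.43],speed=.2)
r.reach([.555,.19,.50],[180,0,103.6]); s=snap('wrist','w5'); print(r.sense()['clock'])
for n in('w3','w5'):
    s=load(n); f=s['frame'][100:190,289:379]; g=cv2.cvtColor(f,cv2.COLOR_RGB2GRAY)
    m=np.zeros_like(g); cv2.circle(m,(45,46),33,255,-1); m&=((g>85)*255).astype(np.uint8)
    c=max(cv2.findContours(m,0,1)[0],key=cv2.contourArea); print(n,cv2.minAreaRect(c),cv2.fitLine(c,2,0,.01,.01).ravel())
cv2.imwrite('pics/w5c.png',np.hstack([cv2.resize(load(n)['frame'][67:267,224:444,::-1],None,fx=1.8,fy=1.8) for n in('w3','w5')]))
E
```

```text
[ 1.03623512 -0.50470982  0.47960628] [-0.06278011 -0.02799703  0.05360848]
27.875
w3 ((44.9058837890625, 45.72352600097656), (59.54740905761719, 10.629591941833496), 49.398704528808594) [ 0.6555069  0.7551892 45.07767   45.699028 ]
w5 ((45.78194808959961, 46.016963958740234), (58.73883056640625, 10.45261001586914), 6.170175075531006) [ 0.9943883   0.10579187 45.53788    46.        ]
```

View pics/w5c.png

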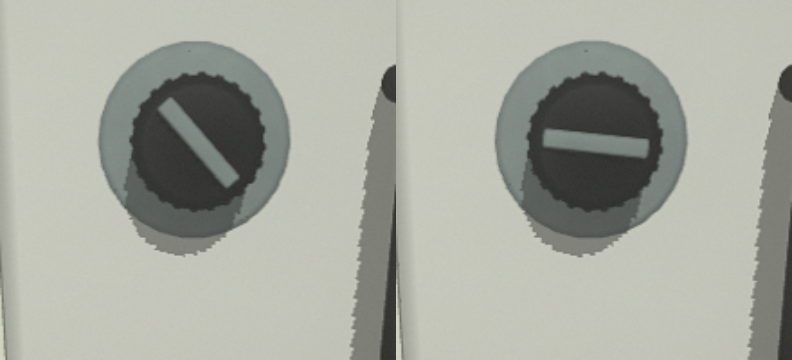

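```bash
python3 - <<'E'
from h import *
a=np.radians(13.55);R=np.array([[np.cos(a),-np.sin(a)],[np.sin(a),np.cos(a)]])
P=np.array([.5811,.1101])+R@[-.024,0]; print(P)
r.grab(10); down(P,.25,13.55); s=r.sense(); print(s['joints'][5],s['opening'])
line(P,.150+.026+.019,speed=.15); r.wait(.2); f0=r.sense()['contact_force'][2]
for h in np.arange(.024,.006,-.0015):
    line(P,.150+h+.019,speed=.03); s=r.sense(); f=s['contact_force'][2]-f0
    print(round(h,4),round(s['tcp_pos'][2]-.182-.150,4),round(f,1))
    if f>17: break
line(P,.25,speed=.15); r.reach([.56,.10,.50],[180,0,103.6]); r.let_go(); snap('wrist','w6'); snap('top','t6'); snap('scene','s6'); print(r.sense()['clock'])
s=load('s6')['frame']; w=load('w6')['frame'];w0=load('w2')['frame']; t=load('t6')['frame']
q=proj(load('s6'),[[.5988,-.2378,.04]])[0].astype(int); u=(slice(q[1]-60,q[1]+60),slice(q[0]-80,q[0]+80))
A=[cv2.resize(x,(390,290)) for x in(w0[150:270,265:425],w[150:270,265:425],s[u],t[150:340,240:495])]
cv2.imwrite('pics/f.png',np.vstack([np.hstack(A[:2]),np.hstack(A[2:])])[:,:,::-1])
E
```

```text
[0.55776802 0.10447695]
83.56497909772564 0.0007258255898946961
0.024 0.0241 1.0
0.0225 0.0223 -0.4
0.021 0.0212 0.8
0.0195 0.0198 4.1
0.018 0.0181 5.0
0.0165 0.0164 4.9
0.015 0.0153 6.3
0.0135 0.0141 7.0
0.012 0.0128 8.4
0.0105 0.0127 13.0
0.009 0.0125 18.4
37.5333
```

View pics/f.png

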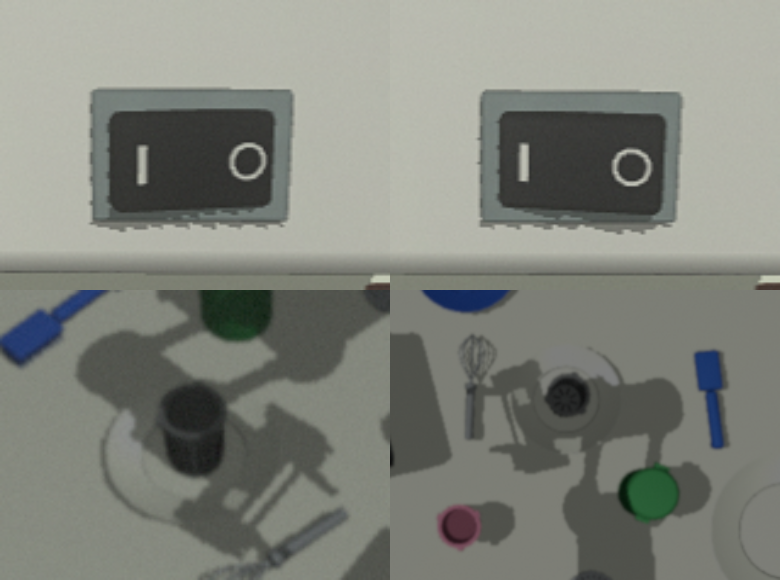

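```bash
python3 - <<'E'
from h import *
r.wait(.5); s=r.sense(); print(s['clock'],s['contact_force']); print(r.hand_in())
E
```

```text
38.0333 [ 0.0030837  -0.01647597  0.63670658]
the job is handed in; nothing more can be done
None
```

The job is done and handed in at 38.0 s on the robot clock, with the robot clear of everything.

- **Cup:** The grey cup stands upright in the middle of the small white plate. I lowered it until the force showed contact (5.8 N) before letting go. The last pictures show it about centred in the flat floor.
- **Cap:** I turned it clockwise in one grip through 138° of wrist turn. The ridge moved 137°, and the plug can take at most about 75° of that, so the ratchet must have slipped past at least two clicks. Torque bumps at about 51°, 81° and 111° of turn fit the 30° tooth spacing. The torque readings themselves disagreed with what I expected: the drag was about −0.1 N m and the peaks only about +0.1 N m, not 0.45. I relied on the ridge angle and the bump spacing.
- **Switch:** I pressed the front end after the cap had clicked. It gave way at about 5 N and then met a firm stop with the fingertip 12.5 mm above the deck, matching the expected 12 mm. The close-up shows the rocker tilted the other way.

In the last top picture, the canister, whisk, brush and pink cup look unmoved by eye. The disc was not in that crop, and I did not check any of these by measurement.

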